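# Put the spice tins back in the box in order of size

## Task

Lift the glazed lid of the wooden spice box and stand the four steel tins in its round recesses in order of size, the widest tin in the wide recess at the left, seen from the knob side, down to the narrowest at the right. Keep the tins upright so that nothing spills, and when all four stand flat in their own recesses, close the lid fully and let go.

Things in the scene. Friction and masses are not known exactly. Their poses are not given: they have to be found in the camera images.
- tin_widest: The widest of four plain round steel spice tins with flat fixed lids, straight sides: 60 mm in diameter, 60 mm tall. Origin at the centre of its underside, z up. It starts standing upright on the worktop (z = 0), loose.
- tin_second: The second widest of four plain round steel spice tins with flat fixed lids, straight sides: 50 mm in diameter, 55 mm tall. Origin at the centre of its underside, z up. It starts standing upright on the worktop (z = 0), loose.
- tin_third: The third widest of four plain round steel spice tins with flat fixed lids, straight sides: 40 mm in diameter, 50 mm tall. Origin at the centre of its underside, z up. It starts standing upright on the worktop (z = 0), loose.
- tin_narrowest: The narrowest of four plain round steel spice tins with flat fixed lids, straight sides: 30 mm in diameter, 45 mm tall. Origin at the centre of its underside, z up. It starts standing upright on the worktop (z = 0), loose.
- recess_widest (a point): Centre of the floor of the first (leftmost) round recess in the spice box's inner board: bore 76 mm, 10 mm deep, made for the 60 mm tin. Floor 10 mm, top of board 20 mm above the worktop. Axes are the box's: x from front (knob) to back, y left along the row, z up. The box: a fixed wooden case, 156 mm (x) by 291 mm (y), 6 mm walls.
- recess_second (a point): Centre of the floor of the second from the left round recess in the spice box's inner board: bore 66 mm, 10 mm deep, made for the 50 mm tin. Floor 10 mm, top of board 20 mm above the worktop. Axes are the box's: x from front (knob) to back, y left along the row, z up. The box's walls are 76 mm high; the row lies midway.
- recess_third (a point): Centre of the floor of the third from the left round recess in the spice box's inner board: bore 56 mm, 10 mm deep, made for the 40 mm tin. Floor 10 mm, top of board 20 mm above the worktop. Axes are the box's: x from front (knob) to back, y left along the row, z up. From the row to the front or back wall inside: 72 mm.
- recess_narrowest (a point): Centre of the floor of the last (rightmost) round recess in the spice box's inner board: bore 46 mm, 10 mm deep, made for the 30 mm tin. Floor 10 mm, top of board 20 mm above the worktop. Axes are the box's: x from front (knob) to back, y left along the row, z up.
- lid (a joint): Hinge angle of the spice box's lid (wooden frame, clear pane, 10 mm thick, lying on the box's walls): 0 rad is shut, grows as the front edge rises, stop at 1.8. It may start slightly ajar. Stiff hinge: stays at any angle; 1 to 4 N at the knob move it. The hinge line is parallel to the row of recesses, 78 mm behind their centres (box x) and 76 mm above the worktop.
- lid_knob (a point): Centre of the brass T-knob (a crossbar 16 mm thick, 28 mm long, lying along the edge) that stands out forward from the middle of the lid's front edge on a 9 mm neck, 24 mm in front of it. With the lid shut it is 81 mm above the worktop, 180 mm in front of the hinge line and 5 mm above it; it goes round with the lid and points up when the lid stands open. Axes as the box's when shut.

How it is judged:
By the outcome, as a careful person would: the job done as asked, in the order asked, and still so for the second after the job is handed in, with the robot touching nothing.
It also fails if it takes over 128 s, if anything falls off the work surface, if the arm or the gripper's body presses on something with over 40 N, if the wrist force passes 120 N, or if a joint passes its speed limit or range.

## Robot

A 6-joint arm with a two-finger parallel gripper is mounted at the origin on a cart in front of the work surface, level with it; the furniture and walls round the work are solid. World frame = base frame: x ahead of the robot, y to its left, z up, the work surface at z = 0. Lengths are in m, angles in rad, forces in N, time in s.
With the tool pointing down it reaches from about 0.275 to 0.825 m from the base axis. Payload 4.9 kg.
Tool frame: the origin (TCP) lies midway between the tips of the shut fingers; the grasp point (between the pads) lies 19 mm behind it (grip_point_offset is the distance from the TCP to the grasp point, in m); z points along the fingers, y is the line along which they close (so a half turn about z gives the same grasp; the last joint's range is limited). The gripper opens to 85 mm and grips with 20 to 120 N. Pads are 22 mm wide; open, the fingers measure 114 mm over their backs; the gripper's body (76 mm by 85 mm) begins 54 mm behind the grasp point. The pads swing forward as they close: fully open they stand 13 mm farther back than shut.
Start: joints at [-0.134, 0.326, -0.193, 1.052, 0, 1.437], TCP at [0.55, 0, 0.231] pointing down, gripper open.
Joint ranges: [-2.65, 2.65], [-0.97, 1.79], [-1.3, 1.35], [-1.93, 2.1], [-1.47, 1.37], [-3.14, 3.14]. Speed limits (rad/s): [2.57, 2.57, 3.14, 3.14, 3.14, 3.14].

## Interface

Orientations are given as a rotation vector (axis times angle).
In Python, from cell import * gives the robot as it stands. Calls block until the motion is done:
- movep(position, orientation): joint-space move of the TCP to a pose.
- move_l(position, velocity=0.15, rot=None, until_force=None): straight line of the TCP; rot=None keeps the orientation; velocity is the mean speed in m/s. With until_force (N) it stops when the force on the tool has changed by that much, and returns True; else False.
- set_joints(angles): joint-space move.
- let_go() and grab(newtons=None): open the fingers fully, or close them until they stop; newtons is the grip in N (None keeps the last).
- sleep(seconds).
- ik(position, orientation): joint angles nearest the present ones, or None.
- get_state(): the state.
- grab_frame(name): name is "scene" or "side" or "wrist"; returns a dict with "img" (384x512x3 uint8, red, green, blue), "fx", "fy", "cx", "cy" (pixels), "cam_to_world" (4x4, takes a point from camera to world coordinates); the wrist camera has in their place "T_tool_cam" (4x4, takes a point from camera to tool coordinates, whose origin is the TCP and whose axes are the flange's). Camera axes: x right, y down, z forward; pixel columns grow to the right and rows downward; lengths in m; the calibration is good to about 2 mm. A picture is of the moment at which its call begins: read the wrist's pose just before it. There is no depth.
A pose or a line that the arm cannot do raises MotionError and nothing moves.
- sign_off(): hands the job in; it is judged then, once.
Trained networks look in the newest picture that a camera, given by its name, has taken for a name from the list of things; names that differ only in an ending like _2 or _b are one class to them, and where a whole thing is asked for, a point or a joint stands for the part that bears it (a point fixed in the world has none). Each returns a list of dicts, best first, with "score" (0 to 1); they miss things now and then, are a little off and sometimes report something else, mostly with a low value. They report only what shows in the picture. A call takes as long as a camera call.
- spot_in(camera, name): "centre" ([column, row] in pixels, amid what is visible of it).
- silhouettes(camera, name): "mask" (384x512 bool, what is visible of it) and "centre" ([column, row] in pixels, amid what is visible of it).
- tip_of(camera, name): "centre" ([column, row] in pixels: a listed point, or the origin of a listed thing).
The state is a dict: "clock": time; "q": joint angles; "joint_velocities": joint speeds; "tau": joint torques, N m; "position": TCP position; "eef_rot": TCP orientation; "contact_force": force on the tool from outside, world axes, zero at the start; "wrist_torque": the same for the moment, N m; "finger_gap": opening from 0.0 (shut) to 1.0 (fully open); "grasp_force": force on a finger pad.
Only numpy, scipy, OpenCV 4.12 (cv2) and the standard library are available. Lean on these libraries where they do the work, as an engineer would, in place of code of your own. Each camera call takes 0.05 s, during which the arm holds its last target. There are 200 camera calls.

## Working session

There is one attempt and no reset: what is moved stays moved. The work goes in short steps, each a Python script; the robot and the scene stay as the last script left them, time stands still between calls to the robot, and variables do not carry over. Pictures are saved under pics/ and viewed, at most 14 in all, crops included, and the job is handed in when it is done.

```bash
mkdir -p pics; ls; python3 - <<'E'
from cell import *
import cv2
s=get_state(); print(s['clock'],s['position'],s['eef_rot'],s['finger_gap'])
fr={}
for c in ['scene','side']:
    f=grab_frame(c); fr[c]=f
    cv2.imwrite(f'pics/{c}0.png',f['img'][:,:,::-1])
    print(c,f['fx'],f['cx'],f['cy'],f['cam_to_world'].round(3).tolist() if hasattr(f['cam_to_world'],'round') else f['cam_to_world'])
    for n in ['tin_widest','tin_second','tin_third','tin_narrowest','recess_widest','recess_second','recess_third','recess_narrowest','lid_knob']:
        print(n,[([round(float(x)) for x in d['centre']],round(d['score'],2)) for d in tip_of(c,n)][:3])
import numpy as np
cv2.imwrite('pics/both0.png',cv2.resize(np.hstack([fr['scene']['img'],fr['side']['img']])[:,:,::-1],(800,300)))
E
```

```text
pics
0.0 [5.49419049e-01 8.48360099e-05 2.30503093e-01] [-2.22050483e+00 -2.22043761e+00  1.61183317e-03] 0.9998884340866909
scene 422.69079616436545 256.77147472195 190.26302744378572 [[0.709, -0.288, 0.644, -0.338], [-0.705, -0.272, 0.654, -0.888], [-0.013, -0.918, -0.396, 0.625], [0.0, 0.0, 0.0, 1.0]]
tin_widest [([279, 246], 0.87)]
tin_second [([207, 211], 0.61)]
tin_third [([244, 187], 0.54), ([322, 254], 0.53)]
tin_narrowest [([194, 194], 0.41)]
recess_widest [([244, 195], 0.67)]
recess_second [([260, 197], 0.63)]
recess_third [([277, 204], 0.95)]
recess_narrowest [([289, 208], 0.58)]
lid_knob [([245, 189], 0.77), ([290, 208], 0.7)]
side 469.89444739851535 254.53726581974522 188.39382745666168 [[-0.911, -0.197, 0.361, 0.105], [-0.411, 0.413, -0.812, 1.047], [0.01, -0.889, -0.458, 0.688], [0.0, 0.0, 0.0, 1.0]]
tin_widest [([319, 199], 0.91)]
tin_second [([284, 251], 0.8), ([239, 208], 0.34)]
tin_third [([320, 186], 0.58), ([263, 201], 0.57)]
tin_narrowest [([228, 288], 0.83), ([263, 200], 0.61)]
recess_widest [([217, 239], 0.81)]
recess_second [([227, 222], 0.7)]
recess_third [([238, 208], 0.77)]
recess_narrowest [([243, 202], 0.81)]
lid_knob [([262, 202], 0.93)]
```

View pics/scene0.png

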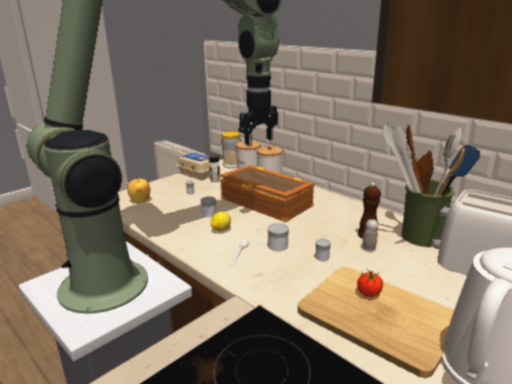

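View pics/side0.png

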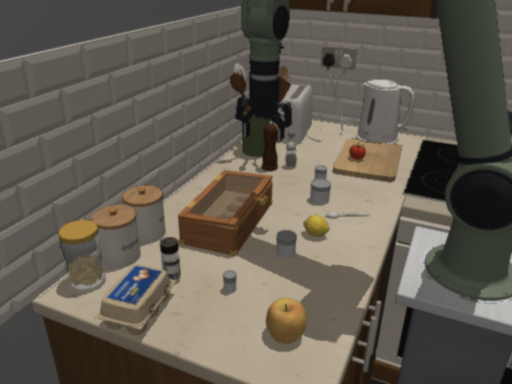

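The scene view shows narrowest (190,187), second (207,206), widest (278,237) and third (322,249). The side view shows narrowest (230,282), second (287,245), widest (320,191) and third (320,173). The box has its knob on the robot side, around side (262,202). Next I triangulate these.

```bash
cat > h.py <<'E'
from cell import *
import numpy as np, cv2
from scipy.spatial.transform import Rotation as R
def ray(f,p,T=None):
    T=np.array(f['cam_to_world'] if T is None else T)
    d=T[:3,:3]@np.array([(p[0]-f['cx'])/f['fx'],(p[1]-f['cy'])/f['fy'],1.]); return T[:3,3],d/np.linalg.norm(d)
def tri(rays):
    A=sum(np.eye(3)-np.outer(d,d) for o,d in rays); b=sum((np.eye(3)-np.outer(d,d))@o for o,d in rays)
    x=np.linalg.solve(A,b); return x,max(np.linalg.norm(np.cross(x-o,d)) for o,d in rays)
def onz(r,z): o,d=r; return o+d*(z-o[2])/d[2]
def wrist():
    s=get_state(); M=np.eye(4); M[:3,:3]=R.from_rotvec(s['eef_rot']).as_matrix(); M[:3,3]=s['position']
    f=grab_frame('wrist'); f['cam_to_world']=M@np.array(f['T_tool_cam']); return f
def down(yaw): # tool z down, tool y axis (closing) at angle yaw in world
    y=np.array([np.cos(yaw),np.sin(yaw),0]); z=np.array([0,0,-1.]); return R.from_matrix(np.c_[np.cross(y,z),y,z]).as_rotvec()
E
python3 - <<'E'
from h import *
F={c:grab_frame(c) for c in ['scene','side']}
P={'tin_widest':[(279,246),(319,199)],'tin_second':[(207,211),(284,251)],'tin_third':[(322,254),(320,186)],'tin_narrowest':[(194,194),(228,288)],
'recess_widest':[(244,195),(217,239)],'recess_second':[(260,197),(227,222)],'recess_third':[(277,204),(238,208)],'recess_narrowest':[(289,208),(243,202)],'lid_knob':[(245,189),(262,202)]}
for n,(a,b) in P.items():
    r=[ray(F['scene'],a),ray(F['side'],b)]; x,e=tri(r); z=0.01 if 'rec' in n else 0.081 if 'knob' in n else 0
    print(n,x.round(3),round(e,4),onz(r[0],z)[:2].round(3),onz(r[1],z)[:2].round(3))
for n in list(P)[:4]:
  for c in F:
    print(n,c,[(np.round(d['centre']).tolist(),round(d['score'],2),int(d['mask'].sum())) for d in silhouettes(c,n)][:3])
s=F['side']['img'][160:260,170:290]; cv2.imwrite('pics/sc.png',cv2.resize(np.hstack([s,F['scene']['img'][150:250,205:325]])[:,:,::-1],None,fx=3.3,fy=3.3,interpolation=cv2.INTER_CUBIC))
f=F['scene']; print(np.array(wrist()['T_tool_cam']).round(3).tolist())
E
```

```text
tin_widest [ 0.438 -0.188  0.002] 0.0011 [ 0.438 -0.187] [ 0.44  -0.194]
tin_second [0.43  0.127 0.01 ] 0.0021 [0.439 0.141] [0.437 0.111]
tin_third [ 0.476 -0.303 -0.003] 0.0106 [ 0.489 -0.301] [ 0.463 -0.28 ]
tin_narrowest [ 0.502  0.296 -0.005] 0.0003 [0.495 0.287] [0.5   0.301]
recess_widest [0.613 0.142 0.004] 0.0016 [0.6  0.13] [0.61  0.149]
recess_second [0.621 0.07  0.015] 0.0006 [0.627 0.076] [0.625 0.062]
recess_third [ 0.625 -0.01   0.014] 0.0032 [ 0.626 -0.007] [ 0.632 -0.021]
recess_narrowest [ 0.632 -0.057  0.011] 0.0016 [ 0.63  -0.057] [ 0.635 -0.06 ]
lid_knob [0.528 0.043 0.084] 0.0029 [0.527 0.045] [0.533 0.034]
tin_widest scene [([277.0, 236.0], 0.56, 558)]
tin_widest side [([322.0, 194.0], 0.97, 496)]
tin_second scene [([208.0, 203.0], 0.56, 302)]
tin_second side [([285.0, 244.0], 0.89, 527)]
tin_third scene [([324.0, 252.0], 0.8, 308)]
tin_third side [([319.0, 175.0], 0.66, 154)]
tin_narrowest scene [([191.0, 189.0], 0.66, 106)]
tin_narrowest side [([229.0, 280.0], 0.79, 248)]
[[0.0, -0.953, -0.302, 0.077], [1.0, 0.0, 0.0, 0.001], [-0.0, -0.302, 0.953, -0.143], [0.0, 0.0, 0.0, 1.0]]
```

View pics/sc.png

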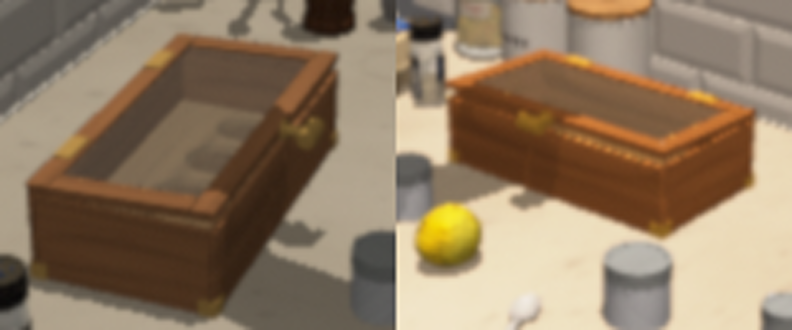

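The lid looks slightly ajar, with the knob near (0.53,0.043,0.084). The row runs at about 0.09 rad yaw and the recess spacing fits the given sizes. Now a wrist-camera look at knob and box from two places.

```bash
python3 - <<'E'
from h import *
for yaw in (np.pi/2+.09,-np.pi/2+.09):
    print(yaw,[None if (q:=ik(p,down(yaw))) is None else np.round(q,2).tolist() for p in ([.46,.04,.3],[.53,.043,.07],[.73,.06,.25],[.75,.06,.25])])
yaw=np.pi/2+.09
N=['lid_knob','recess_widest','recess_second','recess_third','recess_narrowest']
out={n:[] for n in N}
for k,p in enumerate([[.48,-.03,.26],[.44,.10,.30]]):
    movep(p,down(yaw)); f=wrist(); cv2.imwrite(f'pics/w{k}.png',f['img'][:,:,::-1])
    for n in N:
        d=tip_of('wrist',n)
        if d: out[n].append(ray(f,d[0]['centre'])); print(k,n,np.round(d[0]['centre']),round(d[0]['score'],2),len(d))
for n in N:
    if len(out[n])==2: x,e=tri(out[n]); print(n,x.round(4),round(e,4),[onz(r,.081 if 'knob' in n else .01)[:2].round(3).tolist() for r in out[n]])
print(get_state()['clock'])
E
```

```text
1.6607963267948966 [[-0.07, 0.12, -0.28, 1.17, 0.0, -0.16], [-0.06, 0.46, -0.45, 0.66, 0.0, -0.15], [-0.02, 0.69, 0.44, 1.33, 0.0, -0.11], [-0.02, 0.74, 0.53, 1.37, 0.0, -0.11]]
-1.4807963267948965 [[-0.07, 0.12, -0.28, 1.17, 0.0, 2.98], [-0.06, 0.46, -0.45, 0.66, 0.0, 2.99], [-0.02, 0.69, 0.44, 1.33, 0.0, 3.03], [-0.02, 0.74, 0.53, 1.37, 0.0, 3.03]]
0 lid_knob [324. 212.] 0.79 1
1 lid_knob [204. 219.] 0.73 1
lid_knob [0.5283 0.0385 0.0915] 0.0012 [[0.534, 0.041], [0.532, 0.037]]
4.3083
```

View pics/w1.png

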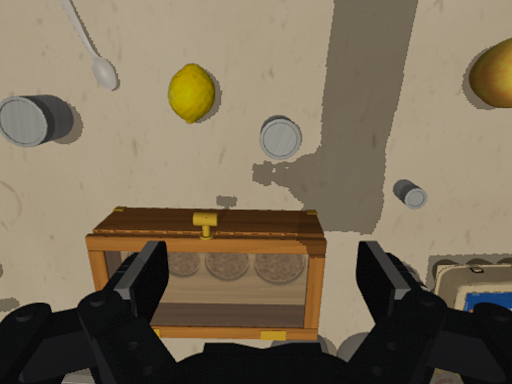

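The wrist view shows the knob bar at (204,219), the lid's front edge level from (87,240) to (325,240), so yaw is about 0.09. It also shows second (280,138), narrowest (410,193), lemon (190,93) and widest (30,120). I'll grasp the knob by its bar ends and swing the lid open.

```bash
python3 - <<'E'
from h import *
yaw=np.pi/2+.09; K=np.array([.529,.039,.088]); xb=np.array([np.cos(.09),np.sin(.09),0])
T=K+[0,0,-.015]
movep(T+[0,0,.07],down(yaw)); print('hit',move_l(T,.1,until_force=10))
grab(30); s=get_state(); print(s['position'].round(4),s['finger_gap'],s['contact_force'].round(1),s['grasp_force'],s['clock'])
T=np.array(s['position']); z=.088; p0=np.arcsin((z-.076)/.18)
for p in (p0+.12,p0+.3,p0+.5):
    move_l(T+.18*(np.cos(p0)-np.cos(p))*xb+[0,0,.18*(np.sin(p)-np.sin(p0))],.12)
    s=get_state(); print(s['contact_force'].round(1),s['finger_gap'].__round__(3),s['grasp_force'],s['clock'])
f=grab_frame('side'); cv2.imwrite('pics/s1.png',f['img'][:,:,::-1])
np.save('lid.npy',np.r_[T,p0])
E
```

```text
hit False
[0.5289 0.0411 0.0731] 0.3177407127473692 [-0.5  6.3  0.3] 34.260597825050354 6.5
[ 0.6  0.1 -0.6] 0.317 33.98926913738251 6.8333
[-0.2 -0.3 -0.3] 0.317 33.567023277282715 7.25
[ 2.5 -2.4 -1.3] 0.316 33.06982755661011 7.7
```

View pics/s1.png

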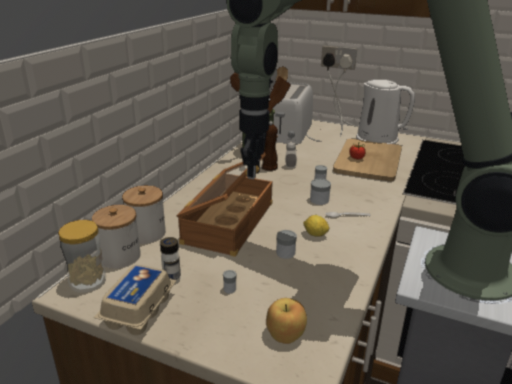

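The lid follows the gripper: it is half open in the side view and the recesses show. I'll finish opening it, release, and look at the recesses.

```bash
python3 - <<'E'
from h import *
yaw=np.pi/2+.09; xb=np.array([np.cos(.09),np.sin(.09),0]); v=np.load('lid.npy'); T=v[:3]; p0=v[3]
for p in (p0+.75,p0+1.,p0+1.25,p0+1.5,1.72):
    move_l(T+.18*(np.cos(p0)-np.cos(p))*xb+[0,0,.18*(np.sin(p)-np.sin(p0))],.13)
    s=get_state(); print(s['contact_force'].round(1),round(s['finger_gap'],3),s['clock'])
let_go(); P=np.array(get_state()['position']); move_l(P+[0,0,.06],.15)
N=['recess_widest','recess_second','recess_third','recess_narrowest','tin_second','tin_narrowest','tin_widest','tin_third']
out={n:[] for n in N}
for k,p in enumerate([[.50,.11,.30],[.49,-.02,.30]]):
    movep(p,down(yaw)); f=wrist(); cv2.imwrite(f'pics/x{k}.png',f['img'][:,:,::-1])
    for n in N:
        d=[x for x in tip_of('wrist',n) if x['score']>.4]
        if d: out[n].append(ray(f,d[0]['centre'])); print(k,n,np.round(d[0]['centre']),round(d[0]['score'],2),len(d),onz(out[n][-1],.01 if n[0]=='r' else 0).round(3)[:2])
for n in N:
    if len(out[n])==2: x,e=tri(out[n]); print(n,x.round(4),round(e,4))
print(get_state()['clock'])
E
```

```text
[ 3.2 -5.4 -2.2] 0.32 8.2417
[ 2.8 -5.6 -1.9] 0.315 8.7333
[ 1.8 -9.1 -2.5] 0.317 9.225
[ 1.8 -9.6 -1.4] 0.314 9.7167
[ 1.9 -9.5 -1.2] 0.318 10.075
0 recess_widest [277. 225.] 0.89 1 [0.625 0.143]
0 recess_second [224. 220.] 0.84 1 [0.624 0.065]
0 recess_third [178. 220.] 0.76 1 [ 0.631 -0.002]
0 recess_narrowest [134. 221.] 0.9 1 [ 0.638 -0.066]
0 tin_second [273.  85.] 0.98 2 [0.431 0.117]
0 tin_narrowest [406. 144.] 0.55 1 [0.493 0.308]
0 tin_widest [41. 67.] 0.8 1 [ 0.436 -0.182]
1 recess_widest [365. 236.] 0.63 1 [0.62  0.143]
1 recess_second [310. 236.] 0.72 1 [0.628 0.062]
1 recess_third [267. 235.] 0.92 1 [ 0.633 -0.001]
1 recess_narrowest [226. 236.] 0.59 1 [ 0.639 -0.062]
1 tin_second [370. 103.] 0.94 1 [0.432 0.118]
1 tin_narrowest [494. 160.] 0.58 1 [0.493 0.305]
1 tin_widest [140.  87.] 0.74 1 [ 0.437 -0.186]
1 tin_third [ 44. 108.] 0.81 1 [ 0.477 -0.315]
recess_widest [0.6222 0.143  0.0108] 0.002
recess_second [ 0.6313  0.0643 -0.0013] 0.0018
recess_third [ 0.6303 -0.0013  0.0132] 0.0007
recess_narrowest [ 0.6318 -0.0604  0.0235] 0.0001
tin_second [0.4315 0.1174 0.0007] 0.0004
tin_narrowest [ 0.4942  0.3115 -0.0081] 0.0004
tin_widest [ 0.4372 -0.1897 -0.0116] 0.0009
13.6583
```

View pics/x0.png

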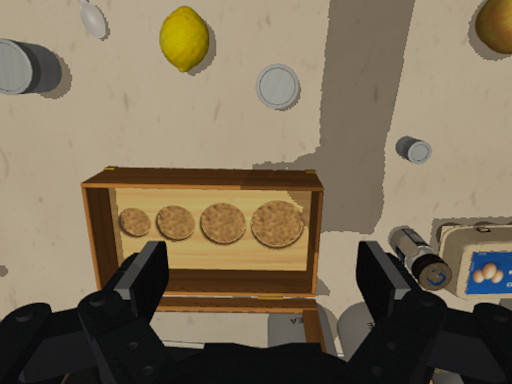

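The lid stays open. Recesses run right to left in the picture at (277,225), (224,220), (178,220) and (134,221), which agrees with the given spacing. Next is the pick-place routine with a close wrist look, starting with the widest tin.

```bash
cat >> h.py <<'E'
YB=.078; ROT=down(YB)
REC=dict(widest=(.622,.1425),second=(.627,.064),third=(.6325,-.0025),narrowest=(.638,-.063))
HG=dict(widest=.040,second=.037,third=.034,narrowest=.030)
def look(n,xy,z=.17):
    movep([*xy,z],ROT); f=wrist(); d=tip_of('wrist',n)
    for q in d[:2]: print(n,np.round(q['centre']),round(q['score'],2),onz(ray(f,q['centre']),.0)[:2].round(4))
    d=[q for q in d if q['score']>.4 and np.linalg.norm(onz(ray(f,q['centre']),0)[:2]-xy)<.025]
    return f,(onz(ray(f,d[0]['centre']),0)[:2] if d else None)
def st(m=''):
    s=get_state(); print(m,np.round(s['position'],4),'gap',round(s['finger_gap'],3),'F',np.round(s['contact_force'],1),'g',round(float(s['grasp_force']),1),'t',round(s['clock'],2))
def pick(k,xy):
    t=HG[k]-.019
    move_l([*xy,.17],.2,rot=ROT); print('hit',move_l([*xy,t],.15,until_force=12)); grab(40); st('grab')
    p=get_state()['position']; move_l([p[0],p[1],.115+t],.2); st('lift')
def place(k,off=(0,0)):
    t=HG[k]-.019; r=np.array(REC[k])+off
    move_l([*r,.115+t],.2); move_l([*r,.03+t],.12); print('hit',move_l([*r,.008+t],.03,until_force=6)); st('down')
    let_go(); p=get_state()['position']; move_l([p[0],p[1],.19],.2); st('up')
E
python3 - <<'E'
from h import *
f,xy=look('tin_widest',(.437,-.187)); cv2.imwrite('pics/t1.png',f['img'][:,:,::-1])
if xy is not None: pick('widest',xy)
E
```

```text
tin_widest [261. 156.] 0.9 [ 0.4377 -0.1827]
hit False
grab [ 0.4381 -0.1831  0.022 ] gap 0.69 F [-1.2 -0.2  5.3] g 42.5 t 16.62
lift [ 0.4376 -0.1828  0.1353] gap 0.695 F [-0.9  0.8 -1.7] g 43.2 t 17.35
```

View pics/t1.png

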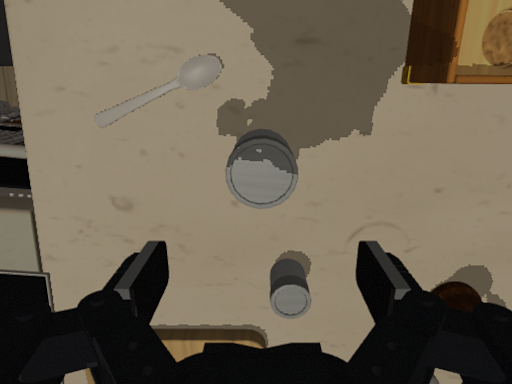

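The tin (top at (262,172)) was caught: gap 0.69 × 85 = 59 mm. Place it.

```bash
python3 - <<'E'
from h import *
place('widest')
move_l([.60,.10,.22],.2); f=wrist(); cv2.imwrite('pics/p1.png',f['img'][:,:,::-1])
for n in ['tin_widest','recess_widest','recess_second']:
    for q in tip_of('wrist',n)[:2]: print(n,np.round(q['centre']),round(q['score'],2),onz(ray(f,q['centre']),.01)[:2].round(4))
f,xy=look('tin_second',(.4315,.1175)); print(xy)
if xy is not None: pick('second',xy)
E
```

```text
hit True
down [0.6217 0.1425 0.032 ] gap 0.694 F [-0.2  0.5  4.8] g 43.2 t 20.84
up [0.62   0.1423 0.1888] gap 1.003 F [-1.1  0.2 -0.3] g 0.0 t 22.17
tin_widest [288. 116.] 0.93 [0.6247 0.141 ]
recess_widest [280. 283.] 0.48 [ 0.6365 -0.0671]
recess_second [284. 183.] 0.97 [0.6277 0.0651]
tin_second [257. 160.] 0.62 [0.4289 0.1179]
[0.42890421 0.11789334]
hit False
grab [0.4295 0.118  0.0188] gap 0.574 F [0.1 0.4 4.9] g 40.8 t 25.48
lift [0.4289 0.1179 0.1323] gap 0.571 F [-0.8  0.4 -1.5] g 41.5 t 26.21
```

View pics/p1.png

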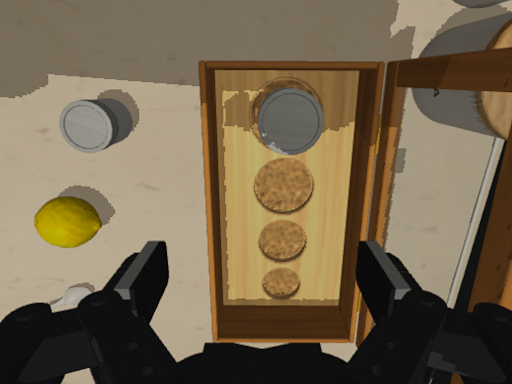

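The widest tin stands in the leftmost recess, with its top at (290,120) and its bottom at about 10 mm. Now I place the second tin and carry on with the third.

```bash
python3 - <<'E'
from h import *
place('second')
f,xy=look('tin_third',(.477,-.313)); print(xy)
if xy is not None: pick('third',xy)
E
```

```text
hit True
down [0.6267 0.064  0.0288] gap 0.58 F [-0.5  0.3  4.4] g 41.6 t 28.86
up [0.625  0.064  0.1888] gap 0.997 F [-0.6 -0.2 -1.2] g 0.0 t 30.27
tin_third [261. 160.] 0.73 [ 0.4773 -0.3117]
[ 0.4772806  -0.31166946]
hit False
grab [ 0.4774 -0.312   0.0157] gap 0.457 F [-0.2 -0.6  5.7] g 40.2 t 33.8
lift [ 0.4768 -0.3114  0.1289] gap 0.456 F [-0.6  0.7 -2.9] g 40.3 t 34.52
```

```bash
python3 - <<'E'
from h import *
place('third')
f,xy=look('tin_narrowest',(.493,.306)); print(xy)
if xy is not None: pick('narrowest',xy); place('narrowest')
move_l([.60,.05,.24],.2); f=wrist(); cv2.imwrite('pics/p2.png',f['img'][:,:,::-1])
for n in ['tin_widest','tin_second','tin_third','tin_narrowest']:
    for q in tip_of('wrist',n)[:2]: print(n,np.round(q['centre']),round(q['score'],2),onz(ray(f,q['centre']),.01)[:2].round(4))
f=grab_frame('side')
for q in tip_of('side','lid_knob')[:2]: print('knob side',q['centre'],q['score'])
E
```

```text
hit True
down [ 0.6322 -0.0024  0.0257] gap 0.459 F [-0.8 -0.5  4.6] g 40.5 t 37.89
up [ 0.6306 -0.0023  0.1889] gap 0.999 F [ 0.5  0.8 -0.1] g 0.0 t 39.39
tin_narrowest [263. 160.] 0.93 [0.4957 0.3054]
[0.49573557 0.30544363]
hit False
grab [0.496  0.3056 0.0115] gap 0.336 F [-0.8 -1.1  5.3] g 39.4 t 42.78
lift [0.4953 0.3052 0.1249] gap 0.339 F [ 0.4  0.5 -0.9] g 39.5 t 43.51
hit True
down [ 0.6377 -0.063   0.0215] gap 0.335 F [0.3 0.5 4.7] g 39.6 t 47.12
up [ 0.6362 -0.0626  0.1887] gap 0.993 F [-0.6 -0.4 -0.3] g 0.0 t 48.7
tin_widest [291.  66.] 0.57 [0.6244 0.1423]
tin_second [286. 135.] 0.57 [0.6265 0.0664]
tin_third [284. 191.] 0.58 [ 0.6308 -0.0014]
tin_narrowest [286. 238.] 0.93 [ 0.6399 -0.0634]
knob side [192.1, 133.0] 0.92
knob side [215.4, 236.1] 0.26
```

View pics/p2.png

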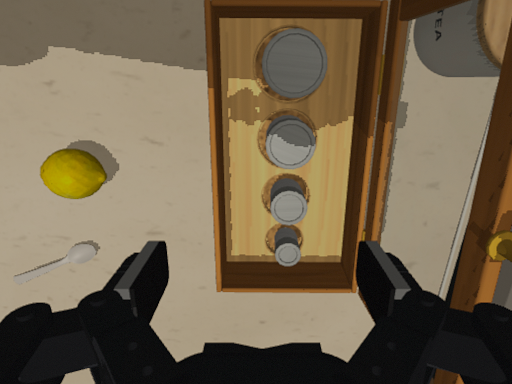

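All four tins stand in their recesses, tops at (293,63), (291,140), (289,207) and (288,254). I'll regrasp the knob, swing the lid back down, then press it shut.

```bash
python3 - <<'E'
from h import *
yaw=np.pi/2+.078; xb=np.array([np.cos(.078),np.sin(.078),0]); v=np.load('lid.npy'); T=v[:3]; p0=v[3]
A=lambda p: T+.18*(np.cos(p0)-np.cos(p))*xb+[0,0,.18*(np.sin(p)-np.sin(p0))]
move_l([.55,.04,.30],.2); movep(A(1.72)+[0,0,.06],down(yaw)); print('hit',move_l(A(1.72),.1,until_force=8)); st()
grab(30); st('knob')
for p in (1.5,1.25,1.,.75,.5,.3,.15): move_l(A(p),.13); st(p)
print('hit',move_l(A(.0),.04,until_force=10)); st('low')
let_go(); P=np.array(get_state()['position']); move_l([P[0],P[1],.16],.15)
grab(20); st(); print('press',move_l([P[0],P[1],.078],.04,until_force=15)); st('press')
move_l([P[0],P[1],.16],.1); movep([.42,.04,.28],down(yaw))
f=grab_frame('side'); g=f['img'][160:260,170:290]; d=tip_of('side','lid_knob')[0]; r=[ray(f,d['centre'])]; print(d)
w=wrist(); d=tip_of('wrist','lid_knob')[0]; r.append(ray(w,d['centre'])); print(tri(r))
f=grab_frame('scene'); cv2.imwrite('pics/end.png',cv2.resize(np.hstack([g,f['img'][150:250,205:325]])[:,:,::-1],None,fx=3.3,fy=3.3,interpolation=cv2.INTER_CUBIC))
E
```

```text
hit False
 [0.7349 0.0571 0.24  ] gap 0.998 F [0.5 0.2 0.7] g 0.0 t 52.5
knob [0.735  0.056  0.2397] gap 0.315 F [-0.4 -4.3  2.1] g 30.6 t 53.06
1.5 [0.6948 0.0531 0.2409] gap 0.318 F [-0.4 -5.3  1.9] g 31.8 t 53.51
1.25 [0.6509 0.0499 0.2319] gap 0.315 F [-1.1 -4.9  1.1] g 33.3 t 54.0
1.0 [0.6104 0.047  0.2123] gap 0.318 F [-1.9 -5.  -0.8] g 34.3 t 54.49
0.75 [0.5766 0.0446 0.1834] gap 0.319 F [ 1.  -4.2 -1.9] g 34.7 t 54.98
0.5 [0.551  0.0427 0.1471] gap 0.321 F [ 2.8 -4.5 -3.2] g 35.1 t 55.48
0.3 [0.5371 0.0417 0.114 ] gap 0.322 F [ 2.2 -4.4 -3.1] g 35.3 t 55.9
0.15 [0.531  0.0413 0.0877] gap 0.32 F [ 1.8 -2.5 -3. ] g 35.5 t 56.26
hit True
low [0.529  0.0411 0.0674] gap 0.317 F [-1.2 -0.3  4.9] g 36.6 t 56.79
 [0.5292 0.0398 0.16  ] gap 0.0 F [-0.6  0.2  0.6] g 0.0 t 58.92
press True
press [0.5291 0.0398 0.0888] gap -0.0 F [-1.6  0.7  8.1] g 3.9 t 60.52
{'centre': [264.0, 203.8], 'score': 0.81}Traceback (most recent call last):
  File "<stdin>", line 12, in <module>
IndexError: list index out of range
```

The press met the bar top at 88.8 mm, and shut would be 89 mm. One look to confirm.

```bash
python3 - <<'E'
from h import *
f=grab_frame('scene'); g=grab_frame('side')['img'][160:260,170:290]; cv2.imwrite('pics/end.png',cv2.resize(np.hstack([g,f['img'][150:250,205:325]])[:,:,::-1],None,fx=3.3,fy=3.3,interpolation=cv2.INTER_CUBIC)); st()
E
```

```text
[0.4201 0.04   0.2788] gap 0.001 F [ 0.4 -0.2  0.4] g 0.0 t 62.38
```

View pics/end.png

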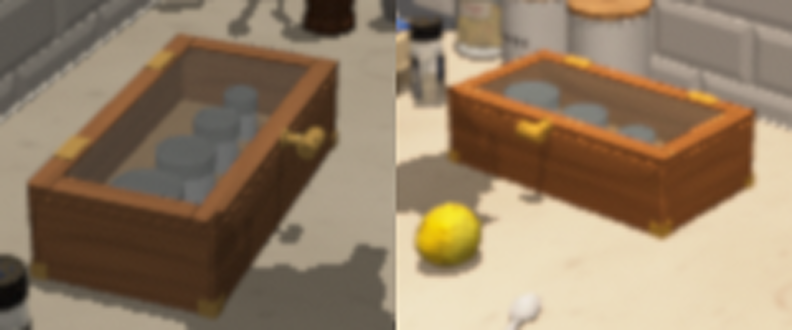

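The lid lies flat with no gap, and the tins show upright inside in order of size. The arm is clear of everything.

```bash
python3 -c "
from cell import *
print(sign_off())"
```

```text
the job is handed in; nothing more can be done
None
```

All four tins stand upright in their own recesses in order of size, the lid is closed and released, and the job was handed in at about 62 s; the verdict was not shown.

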